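# Heft three tins of brass stamp blanks and hold up the fullest

### The job

Of the three identical closed tins on the pottery bench, find the heaviest by feel: working from the robot's left to its right, pick each up about 5 cm or more and, before taking the next, stand it back upright on the bench. Then hold the heaviest tin up, upright and still, about 15 cm above the bench, and finish still holding it there, with the other two tins standing on the bench. Do not tip any tin over and leave the other things on the bench where they are.

Things in the scene. Friction and masses are not known exactly. Their poses are not given: they have to be found in the camera images.
- tin_left_center (a point): the left-hand tin as the robot sees it (largest y): closed upright tinplate tin, 58 mm diameter (60 over its beads), 85 mm tall, one of three alike. Unseen brass discs inside (may shift 3 mm). Loaded weight 0.18 to 0.70 kg; the heaviest is at least 0.18 kg above the next, and which it is varies. This point: its centre, 42.5 mm above its underside; z up along its axis
- tin_mid_center (a point): the middle tin: closed upright tinplate tin, 58 mm diameter (60 over its beads), 85 mm tall, one of three alike. Unseen brass discs inside (may shift 3 mm). Loaded weight 0.18 to 0.70 kg; the heaviest is at least 0.18 kg above the next, and which it is varies. This point: its centre, 42.5 mm above its underside; z up along its axis
- tin_right_center (a point): the right-hand tin as the robot sees it (smallest y): closed upright tinplate tin, 58 mm diameter (60 over its beads), 85 mm tall, one of three alike. Unseen brass discs inside (may shift 3 mm). Loaded weight 0.18 to 0.70 kg; the heaviest is at least 0.18 kg above the next, and which it is varies. This point: its centre, 42.5 mm above its underside; z up along its axis
- kiln_prop: bystander: terracotta ring, 36 mm diameter, 30 mm tall, standing between the left and middle tins; origin under its centre
- stamp: bystander: turned wooden stamp, 34 mm diameter, 34 mm tall, standing between the middle and right tins; origin under its centre
- brush: bystander: brush 200 mm long lying behind the tins; origin under its middle
- rib: bystander: flat wooden rib 50 x 110 x 6 mm lying behind the tins; origin under its centre
- bowl: bystander: terracotta bowl, 100 mm diameter, 45 mm tall, behind the left tin; origin under its centre
- tumbler: bystander: steel tumbler, 84 mm diameter, 165 mm tall, to the far right; origin under its centre
- test_tile: bystander: white glazed tile 60 x 60 x 8 mm lying to the left; origin under its centre
Things that resemble listed ones, but are neither listed nor needed, are in the scene too. What is shaped like the part that bears tin_right_center but brown or red is not meant.

How it is judged:
On the way, in this order (a step that is already met when the one before it is completed fails the run):
1. the left tin is lifted clear of the bench in the fingers, the others standing (height (world z) of tin_left_center above 0.0725 m and contact force between tin_left and the fingers above 2 N and contact force between tin_left and table below 0.05 N and height (world z) of each of tin_mid_center, tin_right_center below 0.048 m and angle between each of tin_mid_center, tin_right_center's own z axis and vertical below 0.15 rad), for 0.2 s.
2. then the middle tin, the left one standing on the bench again (height (world z) of tin_mid_center above 0.0725 m and contact force between tin_mid and the fingers above 2 N and contact force between tin_mid and table below 0.05 N and height (world z) of each of tin_left_center, tin_right_center below 0.048 m and angle between each of tin_left_center, tin_right_center's own z axis and vertical below 0.15 rad), for 0.2 s.
3. then the right tin, the other two standing on the bench (height (world z) of tin_right_center above 0.0725 m and contact force between tin_right and the fingers above 2 N and contact force between tin_right and table below 0.05 N and height (world z) of each of tin_left_center, tin_mid_center below 0.048 m and angle between each of tin_left_center, tin_mid_center's own z axis and vertical below 0.15 rad), for 0.2 s.
At the end, for the whole second after the job is handed in: the tin with the heaviest contents is held in the fingers, its underside at least 100 mm above the bench, within 0.35 rad of upright, still and touching neither bench nor tumbler; the other two tins stand at rest on the bench, within 0.15 rad of upright (((height (world z) of tin_left_center above 0.1425 m and contact force between tin_left and the fingers above 2 N and contact force between tin_left and table below 0.05 N and height (world z) of each of tin_mid_center, tin_right_center below 0.048 m and angle between each of tin_mid_center, tin_right_center's own z axis and vertical below 0.15 rad and horizontal distance between blanks_full and tin_left_center below 0.05 m and height (world z) of blanks_full above 0.09 m and angle between tin_left_center's own z axis and vertical below 0.35 rad and linear speed of tin_left below 0.03 m/s and contact force between tin_left and tumbler below 0.05 N and linear speed of each of tin_mid, tin_right below 0.02 m/s) or (height (world z) of tin_mid_center above 0.1425 m and contact force between tin_mid and the fingers above 2 N and contact force between tin_mid and table below 0.05 N and height (world z) of each of tin_left_center, tin_right_center below 0.048 m and angle between each of tin_left_center, tin_right_center's own z axis and vertical below 0.15 rad and horizontal distance between blanks_full and tin_mid_center below 0.05 m and height (world z) of blanks_full above 0.09 m and angle between tin_mid_center's own z axis and vertical below 0.35 rad and linear speed of tin_mid below 0.03 m/s and contact force between tin_mid and tumbler below 0.05 N and linear speed of each of tin_left, tin_right below 0.02 m/s) or (height (world z) of tin_right_center above 0.1425 m and contact force between tin_right and the fingers above 2 N and contact force between tin_right and table below 0.05 N and height (world z) of each of tin_left_center, tin_mid_center below 0.048 m and angle between each of tin_left_center, tin_mid_center's own z axis and vertical below 0.15 rad and horizontal distance between blanks_full and tin_right_center below 0.05 m and height (world z) of blanks_full above 0.09 m and angle between tin_right_center's own z axis and vertical below 0.35 rad and linear speed of tin_right below 0.03 m/s and contact force between tin_right and tumbler below 0.05 N and linear speed of each of tin_left, tin_mid below 0.02 m/s))); the arm keeps its last pose, push and grip.
It fails at once if a tin is tipped over (angle between any of tin_left_center, tin_mid_center, tin_right_center's own z axis and vertical above 0.6 rad).
It fails at once if a bystander is pushed more than 30 mm (distance of any of kiln_prop, stamp, brush, rib, bowl, tumbler, test_tile from where it was at the start of the episode above 0.03 m).
It also fails if it takes over 70 s, if anything falls off the work surface, if the arm or the gripper's body presses on something with over 40 N, if the wrist force passes 120 N, or if a joint passes its speed limit or range.

### The arm

A 6-joint arm with a two-finger parallel gripper is mounted at the origin on the work surface. World frame = base frame: x ahead of the robot, y to its left, z up, the work surface at z = 0. Lengths are in m, angles in rad, forces in N, time in s.
With the tool pointing down it reaches from about 0.3 to 0.875 m from the base axis. Payload 4.2 kg.
Tool frame: the origin (TCP) lies on the centre line of the jaws, within the pads' length; the fingertips stand 25 mm ahead of it and the grasp point (between the pads) lies 6 mm ahead of it; z points along the fingers, y is the line along which they close (so a half turn about z gives the same grasp; the last joint's range is limited). The gripper opens to 85 mm and grips with 20 to 120 N. Pads are 22 mm wide; open, the fingers measure 114 mm over their backs; the gripper's body (76 mm by 85 mm) begins 54 mm behind the grasp point. The pads swing forward as they close: fully open they stand 13 mm farther back than shut.
Start: joints at [-1.199, 0.32, 1.565, -0, 1.257, -0.02], TCP at [0.22, -0.531, 0.256] pointing down, gripper open.
Joint ranges: [-3.11, 3.11], [-0.84, 2.01], [0.21, 2.61], [-1.34, 4.49], [0.05, 2.63], [-2.56, 2.56]. Speed limits (rad/s): [2.57, 2.57, 3.14, 3.14, 3.14, 3.14].

### API

Orientations are given as a unit quaternion [w, x, y, z].
In Python, from cell import bot, viewer, search_frame, trace gives the robot as it stands. The module is installed in compiled form; this text tells all that it offers.
- The arm moves only by the tool step_arm, never from a script. Its argument "motion" is a list of rows, each an object of numbers: "x", "y", "z": the shift along the tool's x, y, z in m; "ax", "ay", "az": the turn, a rotation vector about the tool's x, y, z in degrees; "gripper": the opening, from 0 (shut) to 1 (fully open). In form: [{"x": .., "y": .., "z": .., "ax": .., "ay": .., "az": .., "gripper": ..}, ...]. A call has 1 to 12 rows; each row shifts and turns the commanded pose from where the row before left it, along the tool's axes as they then stand; what a row does not reach is not made up. A row lasts 1/12 s, in which the tool goes at most 41.7 mm and 7.16 degrees, less where a joint would pass 70% of its speed; a pose out of reach is approached as far as the arm can. A call with a gripper value outside its range is refused whole. The fingers move at their own pace and stop on an object; "force" is the grip in N (left out, the last holds). Time passes only in rows, so rows that do not move let the fingers close. It gives the time, the measured TCP pose, the force, the opening and the grip force at its end, in the units of the state.
- bot.observe(): the state, without advancing time (a new reading comes with each control period).
- viewer.snapshot(name): name is "scene" or "side" or "wrist"; returns the picture (400x640x3 uint8, red, green, blue); there is no depth.
- viewer.camera_params(name): a dict with "fx", "fy", "cx", "cy" (pixels), "k1" (the pictures are not rectified: a ray, as slopes to the right and down, at radius r is drawn at 1 + k1 r^2 times it, then the intrinsics apply), "rvec" (rotation vector, rad) and "tvec" (3), from world to camera coordinates, as OpenCV has them. Camera axes: x right, y down, z forward; pixel columns grow to the right and rows downward; lengths in m; the calibration is good to about 2 mm. A picture is of the moment at which its call begins: read the wrist's pose just before it. camera_params takes no time and is no camera call; for the wrist camera it gives the pose at the moment of the call.
- bot.sign_off(): hands the job in; it is judged then, once.
Trained networks look in the newest picture that a camera, given by its name, has taken for a name from the list of things; names that differ only in an ending like _2 or _b are one class to them, and where a whole thing is asked for, a point or a joint stands for the part that bears it (a point fixed in the world has none). Each returns a list of dicts, best first, with "score" (0 to 1); they miss things now and then, are a little off and sometimes report something else, mostly with a low value. They report only what shows in the picture. A call takes as long as a camera call. They do not tell look-alikes from the thing itself.
- search_frame(camera, name): "centre" ([x, y, z] in m, in world coordinates, good to about 4 mm: the middle of the surface that is visible of it).
- trace(camera, name): "pixels" (400x640 bool, what is visible of it).
The state is a dict: "time_s": time; "q": joint angles; "qd": joint speeds; "joint_torque": joint torques, N m; "tcp_pos": TCP position; "ee_rot": TCP orientation; "contact_force": force on the tool from outside, world axes, zero at the start; "torque": the same for the moment, N m; "finger_gap": finger opening in m; "finger_force": force on a finger pad.
Only numpy, scipy, OpenCV 4.12 (cv2) and the standard library are available. Lean on these libraries where they do the work, as an engineer would, in place of code of your own. Each camera call takes 0.05 s, during which the arm holds its last target. There are 200 camera calls.

## Working session

There is one attempt and no reset: what is moved stays moved. The work goes in short steps, Python scripts to look and compute and a tool call to move; the robot and the scene stay as the last step left them, time stands still between calls to the robot, and variables do not carry over. Pictures are saved under pics/ and viewed, at most 10 in all, crops included, and the job is handed in when it is done.

Besides the shell and the picture viewer there is one more tool, called after "Request:" in YAML: its name, and indented under it one key for each argument. step_arm: Moves the arm, as the interface text tells. Its arguments: {"type":"object","properties":{"motion":{"type":"array","items":{"type":"object","properties":{"x":{"type":"number"},"y":{"type":"number"},"z":{"type":"number"},"ax":{"type":"number"},"ay":{"type":"number"},"az":{"type":"number"},"gripper":{"type":"number"}}}},"force":{"type":"number"}},"required":["motion"]}

```bash
mkdir -p pics
python3 - <<'E'
from cell import bot, viewer, search_frame, trace
import cv2, numpy as np
for c in ("scene","side"):
    im=viewer.snapshot(c); cv2.imwrite(f"pics/{c}0.png",im[:,:,::-1])
    for n in ["tin_left_center"]+(["kiln_prop","stamp","tumbler","bowl"] if c=="scene" else []):
        for d in search_frame(c,n): print(c,n,np.round(d["centre"],3),round(d["score"],2))
s=bot.observe(); print(s)
E
```

```text
scene tin_left_center [0.465 0.248 0.077] 0.73
scene kiln_prop [0.55  0.114 0.028] 0.56
scene stamp [ 0.574 -0.13   0.015] 0.66
scene tumbler [ 0.572 -0.424  0.166] 0.8
scene bowl [0.716 0.248 0.024] 0.64
side tin_left_center [0.457 0.275 0.082] 0.75
{'time_s': 0.4, 'q': array([-1.19900642e+00,  3.19721963e-01,  1.56467160e+00,  2.04708205e-05,
        1.25742343e+00, -1.99830556e-02]), 'qd': array([ 2.31731914e-03, -8.81080705e-07, -2.80675259e-03,  1.17167911e-03,
        5.36236094e-04,  2.24909257e-04]), 'joint_torque': array([-1.99383880e-04, -4.14945102e+01, -2.34103775e+01,  1.94271411e-05,
        2.25183954e-03, -2.74464483e-06]), 'tcp_pos': array([ 0.2195451, -0.5313748,  0.2562011]), 'ee_rot': array([-1.12143821e-04,  9.80876122e-01,  1.94633040e-01, -1.00433058e-05]), 'contact_force': array([ 0.76847437, -0.33533459, -0.23630931]), 'torque': array([ 0.02394913,  0.01491063, -0.02236301]), 'finger_force': 0.0, 'finger_gap': 0.08538488030463609}
```

View pics/scene0.png

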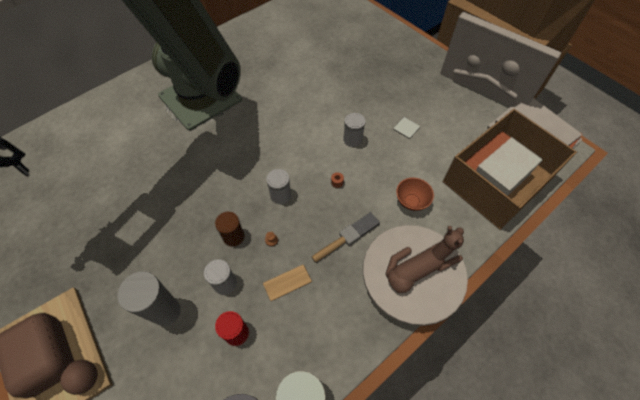

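View pics/side0.png

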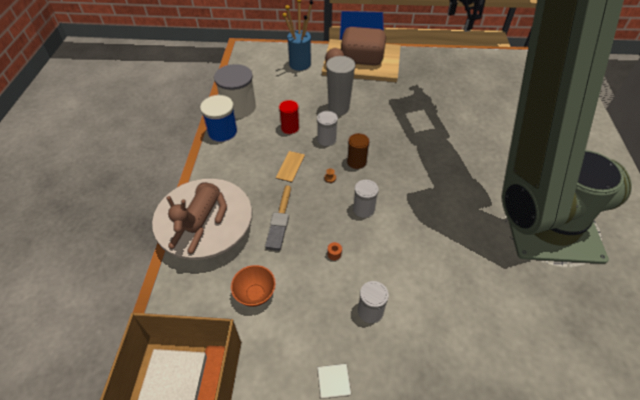

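The three silver tins sit in scene at about (355,120), (279,178) and (217,270), and in side at (374,293), (366,189) and (327,119). A brown look-alike stands near the right tin at (230,228), and a red one is behind it at (232,328).

```bash
cat > h.py <<'E'
from cell import bot, viewer, search_frame, trace
import cv2, numpy as np
from scipy.spatial.transform import Rotation as R
def ray(p,uv):
    x=np.array([(uv[0]-p["cx"])/p["fx"],(uv[1]-p["cy"])/p["fy"]]); u=x.copy()
    for _ in range(20): u=x/(1+p["k1"]*(u@u))
    M=cv2.Rodrigues(np.array(p["rvec"],float))[0]; t=np.array(p["tvec"]).ravel()
    return -M.T@t, M.T@np.r_[u,1]
def onz(p,uv,z):
    o,d=ray(p,uv); return o+d*(z-o[2])/d[2]
E
python3 - <<'E'
from h import *
S={"scene":dict(L=(355,120),M=(279,178),R=(217,271),brown=(228,220),red=(231,324),prop=(337,177),stamp=(271,237)),
"side":dict(L=(374,293),M=(366,188),R=(327,119),brown=(358,142),red=(290,107),prop=(335,247),stamp=(330,173))}
for c,D in S.items():
    p=viewer.camera_params(c)
    for k,v in D.items(): print(c,k,np.round(onz(p,v,.03 if k in("prop","stamp") else .085),3))
s=bot.observe();e=R.from_quat(s["ee_rot"][[1,2,3,0]]); print(e.as_matrix().round(3))
p=viewer.camera_params("wrist");o,d=ray(p,(320,200)); print(o-s["tcp_pos"],d)
E
```

```text
scene L [0.459 0.262 0.085]
scene M [ 0.477 -0.021  0.085]
scene R [ 0.587 -0.28   0.085]
scene brown [ 0.494 -0.189  0.085]
scene red [ 0.705 -0.321  0.085]
scene prop [0.545 0.121 0.03 ]
scene stamp [ 0.573 -0.125  0.03 ]
side L [0.458 0.261 0.085]
side M [ 0.474 -0.023  0.085]
side R [ 0.584 -0.274  0.085]
side brown [ 0.495 -0.186  0.085]
side red [ 0.695 -0.32   0.085]
side prop [0.543 0.119 0.03 ]
side stamp [ 0.567 -0.117  0.03 ]
[[ 0.924  0.382 -0.   ]
 [ 0.382 -0.924  0.   ]
 [ 0.    -0.    -1.   ]]
[0.0727304  0.02826274 0.11857638] [-0.27856262 -0.11941664 -0.9529762 ]
```

Request:
step_arm:
  motion:
    - {"x": 0.0238, "y": -0.0292, "gripper": 1}
    - {"x": 0.0238, "y": -0.0292}
    - {"x": 0.0238, "y": -0.0292}
    - {"x": 0.0238, "y": -0.0292}
    - {"x": 0.0238, "y": -0.0292}
    - {"x": 0.0238, "y": -0.0292}
    - {"x": 0.0238, "y": -0.0292}
    - {"x": 0.0238, "y": -0.0292}
    - {"x": 0.0238, "y": -0.0292}
    - {"x": 0.0238, "y": -0.0292}
    - {"x": 0.0238, "y": -0.0292}

```text
$.motion[0]: bad value
```

Request:
step_arm:
  motion:
    - {"x": 0.0238, "y": -0.0292}
    - {"x": 0.0238, "y": -0.0292}
    - {"x": 0.0238, "y": -0.0292}
    - {"x": 0.0238, "y": -0.0292}
    - {"x": 0.0238, "y": -0.0292}
    - {"x": 0.0238, "y": -0.0292}
    - {"x": 0.0238, "y": -0.0292}
    - {"x": 0.0238, "y": -0.0292}
    - {"x": 0.0238, "y": -0.0292}
    - {"x": 0.0238, "y": -0.0292}
    - {"x": 0.0238, "y": -0.0292}
    - {"x": 0}

```text
$.motion[0]: bad value
```

Run:
```python
from h import *
s=bot.observe(); print(s["tcp_pos"],s["ee_rot"],s["time_s"])
p=viewer.camera_params("wrist"); im=viewer.snapshot("wrist"); cv2.imwrite("pics/w1.png",im[:,:,::-1])
d=search_frame("wrist","tin_left_center"); print(d)
print({k:np.round(v,3) for k,v in p.items()})
for t in trace("wrist","tin_left_center"):
    v,u=np.where(t["pixels"]); print(t["score"],u.min(),u.max(),v.min(),v.max(),u.size)
```

```text
[ 0.2195451 -0.5313748  0.2562011] [-1.12143821e-04  9.80876122e-01  1.94633040e-01 -1.00433058e-05] 0.4
[]
{'fx': np.float64(284.527), 'fy': np.float64(284.527), 'cx': np.float64(318.815), 'cy': np.float64(200.552), 'k1': np.float64(-0.043), 'rvec': array([-2.388,  1.598,  0.25 ]), 'tvec': array([-0.577, -0.04 ,  0.381])}
```

View pics/w1.png

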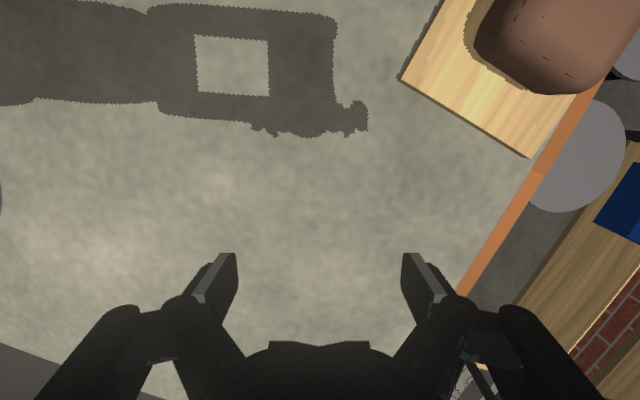

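The move was refused, probably because each row needs all seven keys. This wrist view shows only the bench and the cutting board at top right, no tins.

Request:
step_arm:
  motion:
    - {"x": 0.0238, "y": -0.0292, "z": 0, "ax": 0, "ay": 0, "az": 0, "gripper": 1}
    - {"x": 0.0238, "y": -0.0292, "z": 0, "ax": 0, "ay": 0, "az": 0, "gripper": 1}
    - {"x": 0.0238, "y": -0.0292, "z": 0, "ax": 0, "ay": 0, "az": 0, "gripper": 1}
    - {"x": 0.0238, "y": -0.0292, "z": 0, "ax": 0, "ay": 0, "az": 0, "gripper": 1}
    - {"x": 0.0238, "y": -0.0292, "z": 0, "ax": 0, "ay": 0, "az": 0, "gripper": 1}
    - {"x": 0.0238, "y": -0.0292, "z": 0, "ax": 0, "ay": 0, "az": 0, "gripper": 1}
    - {"x": 0.0238, "y": -0.0292, "z": 0, "ax": 0, "ay": 0, "az": 0, "gripper": 1}
    - {"x": 0.0238, "y": -0.0292, "z": 0, "ax": 0, "ay": 0, "az": 0, "gripper": 1}
    - {"x": 0.0238, "y": -0.0292, "z": 0, "ax": 0, "ay": 0, "az": 0, "gripper": 1}
    - {"x": 0.0238, "y": -0.0292, "z": 0, "ax": 0, "ay": 0, "az": 0, "gripper": 1}
    - {"x": 0.0238, "y": -0.0292, "z": 0, "ax": 0, "ay": 0, "az": 0, "gripper": 1}

```text
time_s: 1.47
tcp_pos: [0.3389, -0.1329, 0.2567]
ee_rot: [0.0, 0.981, 0.194, 0.001]
contact_force: [1.1, -0.3, 0.2]
finger_gap: 0.0853
finger_force: 0.0
```

Request:
step_arm:
  motion:
    - {"x": 0.0238, "y": -0.0292, "z": 0, "ax": 0, "ay": 0, "az": 0, "gripper": 1}
    - {"x": 0.0238, "y": -0.0292, "z": 0, "ax": 0, "ay": 0, "az": 0, "gripper": 1}
    - {"x": 0.0238, "y": -0.0292, "z": 0, "ax": 0, "ay": 0, "az": 0, "gripper": 1}
    - {"x": 0.0238, "y": -0.0292, "z": 0, "ax": 0, "ay": 0, "az": 0, "gripper": 1}
    - {"x": 0.0238, "y": -0.0292, "z": 0, "ax": 0, "ay": 0, "az": 0, "gripper": 1}
    - {"x": 0.0238, "y": -0.0292, "z": 0, "ax": 0, "ay": 0, "az": 0, "gripper": 1}
    - {"x": 0.0238, "y": -0.0292, "z": 0, "ax": 0, "ay": 0, "az": 0, "gripper": 1}
    - {"x": 0.0238, "y": -0.0292, "z": 0, "ax": 0, "ay": 0, "az": 0, "gripper": 1}
    - {"x": 0.0238, "y": -0.0292, "z": 0, "ax": 0, "ay": 0, "az": 0, "gripper": 1}
    - {"x": 0.0238, "y": -0.0292, "z": 0, "ax": 0, "ay": 0, "az": 0, "gripper": 1}
    - {"x": 0.0238, "y": -0.0292, "z": 0, "ax": 0, "ay": 0, "az": 0, "gripper": 1}
    - {"x": 0, "y": 0, "z": 0, "ax": 0, "ay": 0, "az": 0, "gripper": 1}

```text
time_s: 2.47
tcp_pos: [0.46, 0.268, 0.2559]
ee_rot: [-0.002, 0.98, 0.197, 0.001]
contact_force: [0.2, -0.3, 0.6]
finger_gap: 0.0853
finger_force: 0.0
```

Run:
```python
from h import *
s=bot.observe(); print(s["tcp_pos"],s["ee_rot"],s["time_s"],s["q"])
p=viewer.camera_params("wrist"); im=viewer.snapshot("wrist"); cv2.imwrite("pics/w2.png",im[:,:,::-1])
for d in search_frame("wrist","tin_left_center"): print(d)
```

```text
[0.46000933 0.26795481 0.25592786] [-0.00158913  0.98045     0.19675726  0.00136375] 2.4667 [0.50463172 0.25117097 1.66348507 0.00234713 1.22337796 1.67853312]
{'centre': [0.4643, 0.2645, 0.0882], 'score': 0.84}
```

View pics/w2.png

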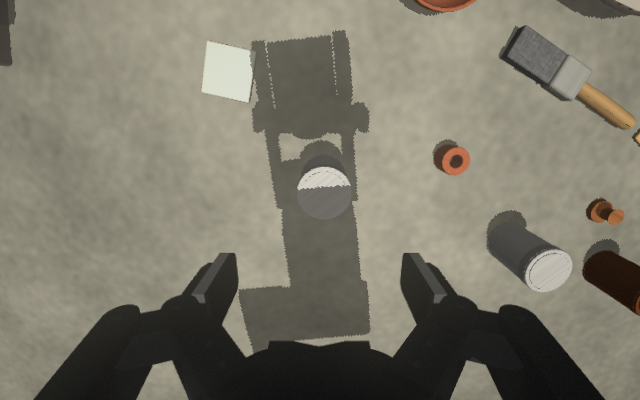

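The left tin's lid shows at about (324,192) and the middle tin's at (548,271), with the prop at (456,160) and the stamp at (603,212).

Run:
```python
from h import *
p=viewer.camera_params("wrist"); s=bot.observe()
for uv in ((324,192),(548,271)):
    P=onz(p,uv,.085); print(P.round(4), R.from_quat(s["ee_rot"][[1,2,3,0]]).inv().apply(P-s["tcp_pos"]).round(4))
```

```text
[0.456  0.2545 0.085 ] [-0.0051  0.0071  0.1708]
[ 0.4685 -0.0332  0.085 ] [-0.104   0.2775  0.171 ]
```

Request:
step_arm:
  motion:
    - {"x": -0.001, "y": 0.003, "z": 0.03, "ax": 0, "ay": 0, "az": 0, "gripper": 1}
    - {"x": 0, "y": 0, "z": 0.035, "ax": 0, "ay": 0, "az": 0, "gripper": 1}
    - {"x": 0, "y": 0, "z": 0.035, "ax": 0, "ay": 0, "az": 0, "gripper": 1}
    - {"x": 0, "y": 0, "z": 0.0, "ax": 0, "ay": 0, "az": 0, "gripper": 1}
    - {"x": 0, "y": 0, "z": 0, "ax": 0, "ay": 0, "az": 0, "gripper": 1}

```text
time_s: 2.98
tcp_pos: [0.4575, 0.2575, 0.1557]
ee_rot: [0.001, 0.981, 0.194, -0.002]
contact_force: [0.4, 0.8, 0.7]
finger_gap: 0.0856
finger_force: 0.0
```

Run:
```python
from h import *
s=bot.observe(); print(s["tcp_pos"],s["ee_rot"],s["time_s"])
p=viewer.camera_params("wrist"); im=viewer.snapshot("wrist"); cv2.imwrite("pics/w3.png",im[:,:,::-1])
print(search_frame("wrist","tin_left_center")[:2])
```

```text
[0.45745808 0.25751056 0.15569974] [ 6.92975828e-04  9.80990113e-01  1.94048096e-01 -1.80382119e-03] 2.9833
[{'centre': [0.4627, 0.2664, 0.0883], 'score': 0.95}]
```

View pics/w3.png

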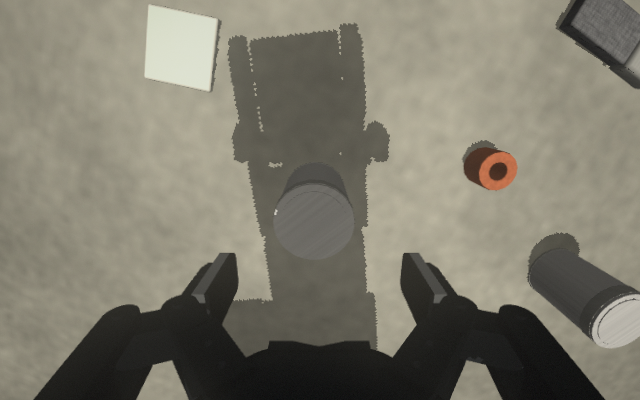

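The left tin's lid is at about (314,221), a few pixels left of the jaw centre line (320).

Run:
```python
from h import *
p=viewer.camera_params("wrist"); s=bot.observe()
P=onz(p,(314,221),.085); print(s["tcp_pos"],P.round(4), R.from_quat(s["ee_rot"][[1,2,3,0]]).inv().apply(P-s["tcp_pos"]).round(4))
```

```text
[0.45960426 0.25899648 0.15843768] [0.46   0.2612 0.085 ] [ 0.001  -0.0019  0.0734]
```

Request:
step_arm:
  motion:
    - {"x": 0.001, "y": -0.002, "z": 0.03, "ax": 0, "ay": 0, "az": 0, "gripper": 1}
    - {"x": 0, "y": 0, "z": 0.035, "ax": 0, "ay": 0, "az": 0, "gripper": 1}
    - {"x": 0, "y": 0, "z": 0.034, "ax": 0, "ay": 0, "az": 0, "gripper": 1}
    - {"x": 0, "y": 0, "z": 0.0, "ax": 0, "ay": 0, "az": 0, "gripper": 1}
    - {"x": 0, "y": 0, "z": 0, "ax": 0, "ay": 0, "az": 0, "gripper": 1}
    - {"x": 0, "y": 0, "z": 0, "ax": 0, "ay": 0, "az": 0, "gripper": 0.5}
    - {"x": 0, "y": 0, "z": 0, "ax": 0, "ay": 0, "az": 0, "gripper": 0.5}
    - {"x": 0, "y": 0, "z": 0, "ax": 0, "ay": 0, "az": 0, "gripper": 0.5}
    - {"x": 0, "y": 0, "z": 0, "ax": 0, "ay": 0, "az": 0, "gripper": 0.5}
    - {"x": 0, "y": 0, "z": 0, "ax": 0, "ay": 0, "az": 0, "gripper": 0.5}
    - {"x": 0, "y": 0, "z": 0, "ax": 0, "ay": 0, "az": 0, "gripper": 0.5}
  force: 50

```text
time_s: 4.0
tcp_pos: [0.4604, 0.2623, 0.0602]
ee_rot: [-0.001, 0.981, 0.195, 0.003]
contact_force: [-0.3, -0.1, 6.3]
finger_gap: 0.0561
finger_force: 52.2
```

Request:
step_arm:
  motion:
    - {"x": 0, "y": 0, "z": -0.015, "ax": 0, "ay": 0, "az": 0, "gripper": 0.5}
    - {"x": 0, "y": 0, "z": -0.015, "ax": 0, "ay": 0, "az": 0, "gripper": 0.5}
    - {"x": 0, "y": 0, "z": -0.015, "ax": 0, "ay": 0, "az": 0, "gripper": 0.5}
    - {"x": 0, "y": 0, "z": -0.015, "ax": 0, "ay": 0, "az": 0, "gripper": 0.5}
    - {"x": 0, "y": 0, "z": -0.01, "ax": 0, "ay": 0, "az": 0, "gripper": 0.5}
    - {"x": 0, "y": 0, "z": 0, "ax": 0, "ay": 0, "az": 0, "gripper": 0.5}
    - {"x": 0, "y": 0, "z": 0, "ax": 0, "ay": 0, "az": 0, "gripper": 0.5}
    - {"x": 0, "y": 0, "z": 0, "ax": 0, "ay": 0, "az": 0, "gripper": 0.5}
    - {"x": 0, "y": 0, "z": 0, "ax": 0, "ay": 0, "az": 0, "gripper": 0.5}
    - {"x": 0, "y": 0, "z": 0, "ax": 0, "ay": 0, "az": 0, "gripper": 0.5}

```text
time_s: 4.83
tcp_pos: [0.4581, 0.261, 0.1264]
ee_rot: [0.0, 0.981, 0.195, -0.001]
contact_force: [-0.2, -1.0, -1.7]
finger_gap: 0.056
finger_force: 53.7
```

```bash
cat > weigh.py <<'E'
from h import *
F=[];T=[]
for i in range(12):
    if i: viewer.snapshot("scene")
    s=bot.observe(); F.append(s["contact_force"]);T.append(s["joint_torque"][1:3])
print("t",s["time_s"],s["tcp_pos"].round(4),"gap",s["finger_gap"],"ff",s["finger_force"])
F=np.array(F);print("F",F.mean(0).round(2),"sd",F.std(0).round(2),"kg",-F[:,2].mean()/9.81,"jt",np.mean(T,0))
E
python3 weigh.py
```

```text
t 5.3833 [0.4586 0.2613 0.1273] gap 0.055768512044600184 ff 53.74245155893732
F [ 0.12  0.13 -2.17] sd [0.4  0.51 0.51] kg 0.22073370367121511 jt [-40.71923018 -19.69144002]
```

Request:
step_arm:
  motion:
    - {"x": 0, "y": 0, "z": 0.02, "ax": 0, "ay": 0, "az": 0, "gripper": 0.5}
    - {"x": 0, "y": 0, "z": 0.02, "ax": 0, "ay": 0, "az": 0, "gripper": 0.5}
    - {"x": 0, "y": 0, "z": 0.015, "ax": 0, "ay": 0, "az": 0, "gripper": 0.5}
    - {"x": 0, "y": 0, "z": 0.008, "ax": 0, "ay": 0, "az": 0, "gripper": 0.5}
    - {"x": 0, "y": 0, "z": 0.005, "ax": 0, "ay": 0, "az": 0, "gripper": 0.5}
    - {"x": 0, "y": 0, "z": 0.001, "ax": 0, "ay": 0, "az": 0, "gripper": 0.5}
    - {"x": 0, "y": 0, "z": 0, "ax": 0, "ay": 0, "az": 0, "gripper": 0.5}
    - {"x": 0, "y": 0, "z": 0, "ax": 0, "ay": 0, "az": 0, "gripper": 0.5}
    - {"x": 0, "y": 0, "z": 0, "ax": 0, "ay": 0, "az": 0, "gripper": 0.5}

```text
time_s: 6.13
tcp_pos: [0.4578, 0.2609, 0.0603]
ee_rot: [0.0, 0.981, 0.195, -0.001]
contact_force: [-6.2, -3.0, 11.4]
finger_gap: 0.056
finger_force: 55.3
```

Request:
step_arm:
  motion:
    - {"x": 0, "y": 0, "z": -0.002, "ax": 0, "ay": 0, "az": 0, "gripper": 0.5}
    - {"x": 0, "y": 0, "z": 0, "ax": 0, "ay": 0, "az": 0, "gripper": 0.75}
    - {"x": 0, "y": 0, "z": 0, "ax": 0, "ay": 0, "az": 0, "gripper": 0.9}
    - {"x": 0, "y": 0, "z": 0, "ax": 0, "ay": 0, "az": 0, "gripper": 1}
    - {"x": 0, "y": 0, "z": 0, "ax": 0, "ay": 0, "az": 0, "gripper": 1}
    - {"x": 0, "y": 0, "z": -0.03, "ax": 0, "ay": 0, "az": 0, "gripper": 1}
    - {"x": 0, "y": 0, "z": -0.04, "ax": 0, "ay": 0, "az": 0, "gripper": 1}
    - {"x": 0, "y": 0, "z": -0.03, "ax": 0, "ay": 0, "az": 0, "gripper": 1}
    - {"x": 0, "y": 0, "z": 0, "ax": 0, "ay": 0, "az": 0, "gripper": 1}

```text
time_s: 6.88
tcp_pos: [0.462, 0.2631, 0.1663]
ee_rot: [-0.002, 0.981, 0.195, 0.006]
contact_force: [0.2, 0.9, -0.2]
finger_gap: 0.0859
finger_force: 0.0
```

Request:
step_arm:
  motion:
    - {"x": -0.0117, "y": 0.0336, "z": 0, "ax": 0, "ay": 0, "az": 0, "gripper": 1}
    - {"x": -0.0117, "y": 0.0336, "z": 0, "ax": 0, "ay": 0, "az": 0, "gripper": 1}
    - {"x": -0.0117, "y": 0.0336, "z": 0, "ax": 0, "ay": 0, "az": 0, "gripper": 1}
    - {"x": -0.0117, "y": 0.0336, "z": 0, "ax": 0, "ay": 0, "az": 0, "gripper": 1}
    - {"x": -0.0117, "y": 0.0336, "z": 0, "ax": 0, "ay": 0, "az": 0, "gripper": 1}
    - {"x": -0.0117, "y": 0.0336, "z": 0, "ax": 0, "ay": 0, "az": 0, "gripper": 1}
    - {"x": -0.0117, "y": 0.0336, "z": 0, "ax": 0, "ay": 0, "az": 0, "gripper": 1}
    - {"x": -0.0117, "y": 0.0336, "z": 0, "ax": 0, "ay": 0, "az": 0, "gripper": 1}
    - {"x": 0, "y": 0, "z": 0, "ax": 0, "ay": 0, "az": 0, "gripper": 1}
    - {"x": 0, "y": 0, "z": 0, "ax": 0, "ay": 0, "az": 0, "gripper": 1}
    - {"x": 0, "y": 0, "z": 0, "ax": 0, "ay": 0, "az": 0, "gripper": 1}

```text
time_s: 7.8
tcp_pos: [0.4745, -0.0226, 0.1599]
ee_rot: [-0.0, 0.981, 0.194, -0.0]
contact_force: [-0.7, -0.2, -0.3]
finger_gap: 0.0852
finger_force: 0.0
```

Run:
```python
from h import *
p=viewer.camera_params("wrist"); s=bot.observe(); im=viewer.snapshot("wrist"); cv2.imwrite("pics/w4.png",im[:,:,::-1])
E=R.from_quat(s["ee_rot"][[1,2,3,0]]); print(s["time_s"],s["tcp_pos"])
for d in search_frame("wrist","tin_mid_center"): print(d, E.inv().apply(np.array(d["centre"])-s["tcp_pos"]).round(4))
for v in range(190,251,10): print(v,[E.inv().apply(onz(p,(u,v),.085)-s["tcp_pos"]).round(4)[:2].tolist() for u in (300,320,340)])
```

```text
7.8 [ 0.47450629 -0.02260167  0.15990075]
{'centre': [0.4782, -0.0174, 0.0816], 'score': 0.61} [ 0.0054 -0.0033  0.0783]
190 [[0.0239, -0.0116], [0.0239, 0.0025], [0.0239, 0.0166]]
200 [[0.0165, -0.0118], [0.0165, 0.0025], [0.0165, 0.0168]]
210 [[0.0089, -0.0119], [0.0089, 0.0025], [0.0089, 0.0169]]
220 [[0.0012, -0.0121], [0.0012, 0.0025], [0.0012, 0.0171]]
230 [[-0.0068, -0.0123], [-0.0068, 0.0025], [-0.0068, 0.0173]]
240 [[-0.0149, -0.0125], [-0.0149, 0.0025], [-0.0149, 0.0175]]
250 [[-0.0232, -0.0126], [-0.0232, 0.0025], [-0.0233, 0.0177]]
```

View pics/w4.png

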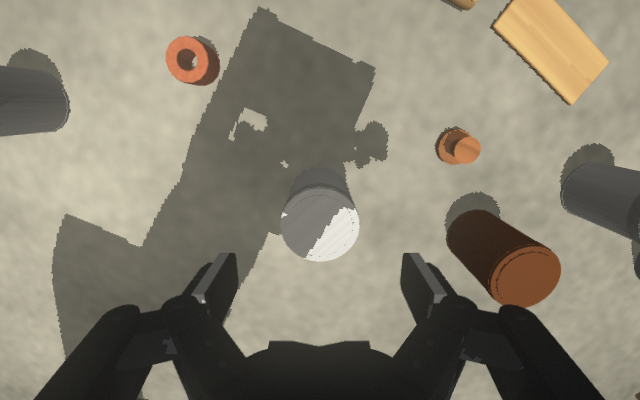

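The middle tin's lid is at (320,223), centred between the jaws. The left tin's upright body shows at the left edge and the brown look-alike at (525,275), clear of the fingers.

Request:
step_arm:
  motion:
    - {"x": 0, "y": 0.001, "z": 0.03, "ax": 0, "ay": 0, "az": 0, "gripper": 1}
    - {"x": 0, "y": 0, "z": 0.035, "ax": 0, "ay": 0, "az": 0, "gripper": 1}
    - {"x": 0, "y": 0, "z": 0.034, "ax": 0, "ay": 0, "az": 0, "gripper": 1}
    - {"x": 0, "y": 0, "z": 0.0, "ax": 0, "ay": 0, "az": 0, "gripper": 1}
    - {"x": 0, "y": 0, "z": 0, "ax": 0, "ay": 0, "az": 0, "gripper": 1}
    - {"x": 0, "y": 0, "z": 0, "ax": 0, "ay": 0, "az": 0, "gripper": 0.5}
    - {"x": 0, "y": 0, "z": 0, "ax": 0, "ay": 0, "az": 0, "gripper": 0.5}
    - {"x": 0, "y": 0, "z": 0, "ax": 0, "ay": 0, "az": 0, "gripper": 0.5}
    - {"x": 0, "y": 0, "z": 0, "ax": 0, "ay": 0, "az": 0, "gripper": 0.5}
    - {"x": 0, "y": 0, "z": 0, "ax": 0, "ay": 0, "az": 0, "gripper": 0.5}
    - {"x": 0, "y": 0, "z": 0, "ax": 0, "ay": 0, "az": 0, "gripper": 0.5}
  force: 50

```text
time_s: 8.82
tcp_pos: [0.4766, -0.0233, 0.0636]
ee_rot: [0.0, 0.981, 0.194, 0.002]
contact_force: [0.0, 2.7, 5.4]
finger_gap: 0.0571
finger_force: 52.9
```

Request:
step_arm:
  motion:
    - {"x": 0, "y": 0, "z": -0.015, "ax": 0, "ay": 0, "az": 0, "gripper": 0.5}
    - {"x": 0, "y": 0, "z": -0.015, "ax": 0, "ay": 0, "az": 0, "gripper": 0.5}
    - {"x": 0, "y": 0, "z": -0.015, "ax": 0, "ay": 0, "az": 0, "gripper": 0.5}
    - {"x": 0, "y": 0, "z": -0.015, "ax": 0, "ay": 0, "az": 0, "gripper": 0.5}
    - {"x": 0, "y": 0, "z": -0.01, "ax": 0, "ay": 0, "az": 0, "gripper": 0.5}
    - {"x": 0, "y": 0, "z": 0, "ax": 0, "ay": 0, "az": 0, "gripper": 0.5}
    - {"x": 0, "y": 0, "z": 0, "ax": 0, "ay": 0, "az": 0, "gripper": 0.5}
    - {"x": 0, "y": 0, "z": 0, "ax": 0, "ay": 0, "az": 0, "gripper": 0.5}
    - {"x": 0, "y": 0, "z": 0, "ax": 0, "ay": 0, "az": 0, "gripper": 0.5}
    - {"x": 0, "y": 0, "z": 0, "ax": 0, "ay": 0, "az": 0, "gripper": 0.5}

```text
time_s: 9.65
tcp_pos: [0.4745, -0.0238, 0.1305]
ee_rot: [-0.0, 0.981, 0.195, -0.001]
contact_force: [-0.0, -0.9, -6.1]
finger_gap: 0.0567
finger_force: 56.3
```

```bash
python3 weigh.py
```

```text
t 10.2 [ 0.4751 -0.0238  0.1313] gap 0.05690381132612664 ff 56.30627213045955
F [ 0.07 -0.14 -6.47] sd [0.34 0.4  0.61] kg 0.6597069952747221 jt [-37.87448645 -20.37734509]
```

The middle tin weighs about 0.66 kg, so with a 0.70 kg limit and a 0.18 kg gap it must be the heaviest. I still lift the right one, as the steps require.

Request:
step_arm:
  motion:
    - {"x": 0, "y": 0, "z": 0.02, "ax": 0, "ay": 0, "az": 0, "gripper": 0.5}
    - {"x": 0, "y": 0, "z": 0.02, "ax": 0, "ay": 0, "az": 0, "gripper": 0.5}
    - {"x": 0, "y": 0, "z": 0.015, "ax": 0, "ay": 0, "az": 0, "gripper": 0.5}
    - {"x": 0, "y": 0, "z": 0.008, "ax": 0, "ay": 0, "az": 0, "gripper": 0.5}
    - {"x": 0, "y": 0, "z": 0.005, "ax": 0, "ay": 0, "az": 0, "gripper": 0.5}
    - {"x": 0, "y": 0, "z": 0, "ax": 0, "ay": 0, "az": 0, "gripper": 0.5}
    - {"x": 0, "y": 0, "z": 0, "ax": 0, "ay": 0, "az": 0, "gripper": 0.5}
    - {"x": 0, "y": 0, "z": 0, "ax": 0, "ay": 0, "az": 0, "gripper": 0.5}

```text
time_s: 10.87
tcp_pos: [0.4758, -0.0239, 0.0638]
ee_rot: [0.0, 0.981, 0.195, 0.001]
contact_force: [-0.1, 0.7, -6.5]
finger_gap: 0.0568
finger_force: 57.5
```

Force is still -6.5 N, so the tin is slightly above the bench; lower a little more.

Request:
step_arm:
  motion:
    - {"x": 0, "y": 0, "z": 0.002, "ax": 0, "ay": 0, "az": 0, "gripper": 0.5}
    - {"x": 0, "y": 0, "z": 0, "ax": 0, "ay": 0, "az": 0, "gripper": 0.5}
    - {"x": 0, "y": 0, "z": 0, "ax": 0, "ay": 0, "az": 0, "gripper": 0.5}

```text
time_s: 11.12
tcp_pos: [0.4758, -0.0239, 0.0636]
ee_rot: [0.0, 0.981, 0.195, 0.001]
contact_force: [-5.0, 1.0, 13.1]
finger_gap: 0.0572
finger_force: 58.9
```

Request:
step_arm:
  motion:
    - {"x": 0, "y": 0, "z": -0.001, "ax": 0, "ay": 0, "az": 0, "gripper": 0.5}
    - {"x": 0, "y": 0, "z": 0, "ax": 0, "ay": 0, "az": 0, "gripper": 0.75}
    - {"x": 0, "y": 0, "z": 0, "ax": 0, "ay": 0, "az": 0, "gripper": 0.9}
    - {"x": 0, "y": 0, "z": 0, "ax": 0, "ay": 0, "az": 0, "gripper": 1}
    - {"x": 0, "y": 0, "z": 0, "ax": 0, "ay": 0, "az": 0, "gripper": 1}
    - {"x": 0, "y": 0, "z": -0.03, "ax": 0, "ay": 0, "az": 0, "gripper": 1}
    - {"x": 0, "y": 0, "z": -0.04, "ax": 0, "ay": 0, "az": 0, "gripper": 1}
    - {"x": 0, "y": 0, "z": -0.03, "ax": 0, "ay": 0, "az": 0, "gripper": 1}
    - {"x": 0, "y": 0, "z": 0, "ax": 0, "ay": 0, "az": 0, "gripper": 1}

```text
time_s: 11.87
tcp_pos: [0.479, -0.0241, 0.168]
ee_rot: [0.002, 0.981, 0.195, 0.006]
contact_force: [0.9, 0.2, -0.4]
finger_gap: 0.0854
finger_force: 0.0
```

Request:
step_arm:
  motion:
    - {"x": 0.0006, "y": 0.0345, "z": 0, "ax": 0, "ay": 0, "az": 0, "gripper": 1}
    - {"x": 0.0006, "y": 0.0345, "z": 0, "ax": 0, "ay": 0, "az": 0, "gripper": 1}
    - {"x": 0.0006, "y": 0.0345, "z": 0, "ax": 0, "ay": 0, "az": 0, "gripper": 1}
    - {"x": 0.0006, "y": 0.0345, "z": 0, "ax": 0, "ay": 0, "az": 0, "gripper": 1}
    - {"x": 0.0006, "y": 0.0345, "z": 0, "ax": 0, "ay": 0, "az": 0, "gripper": 1}
    - {"x": 0.0006, "y": 0.0345, "z": 0, "ax": 0, "ay": 0, "az": 0, "gripper": 1}
    - {"x": 0.0006, "y": 0.0345, "z": 0, "ax": 0, "ay": 0, "az": 0, "gripper": 1}
    - {"x": 0.0006, "y": 0.0345, "z": 0, "ax": 0, "ay": 0, "az": 0, "gripper": 1}
    - {"x": 0, "y": 0, "z": 0, "ax": 0, "ay": 0, "az": 0, "gripper": 1}
    - {"x": 0, "y": 0, "z": 0, "ax": 0, "ay": 0, "az": 0, "gripper": 1}
    - {"x": 0, "y": 0, "z": 0, "ax": 0, "ay": 0, "az": 0, "gripper": 1}

```text
time_s: 12.78
tcp_pos: [0.5843, -0.2766, 0.1613]
ee_rot: [-0.001, 0.981, 0.194, -0.001]
contact_force: [0.9, -0.3, -0.1]
finger_gap: 0.0855
finger_force: 0.0
```

Run:
```python
from h import *
p=viewer.camera_params("wrist"); s=bot.observe(); im=viewer.snapshot("wrist"); cv2.imwrite("pics/w5.png",im[:,:,::-1])
E=R.from_quat(s["ee_rot"][[1,2,3,0]]); print(s["time_s"],s["tcp_pos"])
for d in search_frame("wrist","tin_right_center"): print(d, E.inv().apply(np.array(d["centre"])-s["tcp_pos"]).round(4))
for v in range(190,251,10): print(v,[E.inv().apply(onz(p,(u,v),.085)-s["tcp_pos"]).round(4)[:2].tolist() for u in (300,320,340)])
```

```text
12.7833 [ 0.58431018 -0.27663438  0.16131765]
{'centre': [0.5129, -0.1911, 0.08], 'score': 0.97} [-0.0333 -0.1062  0.0815]
{'centre': [0.5872, -0.2782, 0.088], 'score': 0.86} [0.0022 0.0027 0.0733]
{'centre': [0.6949, -0.3217, 0.0865], 'score': 0.85} [0.0851 0.084  0.0746]
190 [[0.0235, -0.0118], [0.0235, 0.0024], [0.0235, 0.0167]]
200 [[0.0161, -0.0119], [0.0161, 0.0024], [0.0161, 0.0168]]
210 [[0.0084, -0.0121], [0.0084, 0.0025], [0.0084, 0.017]]
220 [[0.0006, -0.0123], [0.0006, 0.0025], [0.0006, 0.0172]]
230 [[-0.0074, -0.0124], [-0.0074, 0.0025], [-0.0074, 0.0174]]
240 [[-0.0156, -0.0126], [-0.0156, 0.0025], [-0.0156, 0.0175]]
250 [[-0.024, -0.0128], [-0.024, 0.0025], [-0.024, 0.0177]]
```

View pics/w5.png

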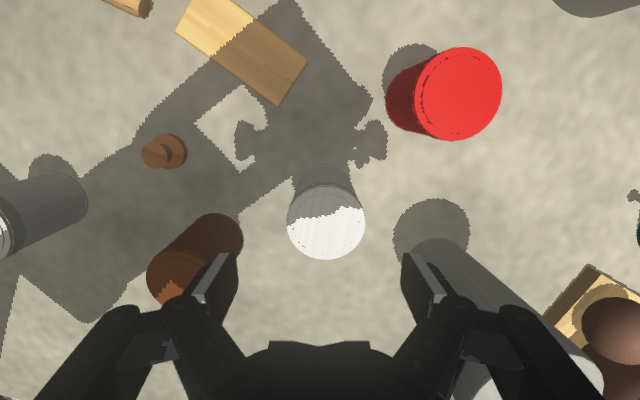

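The right tin's lid is at (326,222), slightly right of centre. The brown look-alike near (175,285) and the tumbler near (530,380) are clear of the fingers.

Request:
step_arm:
  motion:
    - {"x": 0, "y": 0.004, "z": 0.03, "ax": 0, "ay": 0, "az": 0, "gripper": 1}
    - {"x": 0, "y": 0, "z": 0.035, "ax": 0, "ay": 0, "az": 0, "gripper": 1}
    - {"x": 0, "y": 0, "z": 0.035, "ax": 0, "ay": 0, "az": 0, "gripper": 1}
    - {"x": 0, "y": 0, "z": 0.0, "ax": 0, "ay": 0, "az": 0, "gripper": 1}
    - {"x": 0, "y": 0, "z": 0, "ax": 0, "ay": 0, "az": 0, "gripper": 1}
    - {"x": 0, "y": 0, "z": 0, "ax": 0, "ay": 0, "az": 0, "gripper": 0.5}
    - {"x": 0, "y": 0, "z": 0, "ax": 0, "ay": 0, "az": 0, "gripper": 0.5}
    - {"x": 0, "y": 0, "z": 0, "ax": 0, "ay": 0, "az": 0, "gripper": 0.5}
    - {"x": 0, "y": 0, "z": 0, "ax": 0, "ay": 0, "az": 0, "gripper": 0.5}
    - {"x": 0, "y": 0, "z": 0, "ax": 0, "ay": 0, "az": 0, "gripper": 0.5}
    - {"x": 0, "y": 0, "z": 0, "ax": 0, "ay": 0, "az": 0, "gripper": 0.5}
  force: 50

```text
time_s: 13.8
tcp_pos: [0.5881, -0.2811, 0.0655]
ee_rot: [0.001, 0.981, 0.195, 0.002]
contact_force: [0.6, 2.8, 6.3]
finger_gap: 0.0573
finger_force: 55.1
```

Request:
step_arm:
  motion:
    - {"x": 0, "y": 0, "z": -0.015, "ax": 0, "ay": 0, "az": 0, "gripper": 0.5}
    - {"x": 0, "y": 0, "z": -0.015, "ax": 0, "ay": 0, "az": 0, "gripper": 0.5}
    - {"x": 0, "y": 0, "z": -0.015, "ax": 0, "ay": 0, "az": 0, "gripper": 0.5}
    - {"x": 0, "y": 0, "z": -0.015, "ax": 0, "ay": 0, "az": 0, "gripper": 0.5}
    - {"x": 0, "y": 0, "z": -0.01, "ax": 0, "ay": 0, "az": 0, "gripper": 0.5}
    - {"x": 0, "y": 0, "z": 0, "ax": 0, "ay": 0, "az": 0, "gripper": 0.5}
    - {"x": 0, "y": 0, "z": 0, "ax": 0, "ay": 0, "az": 0, "gripper": 0.5}
    - {"x": 0, "y": 0, "z": 0, "ax": 0, "ay": 0, "az": 0, "gripper": 0.5}
    - {"x": 0, "y": 0, "z": 0, "ax": 0, "ay": 0, "az": 0, "gripper": 0.5}
    - {"x": 0, "y": 0, "z": 0, "ax": 0, "ay": 0, "az": 0, "gripper": 0.5}

```text
time_s: 14.63
tcp_pos: [0.586, -0.2805, 0.1312]
ee_rot: [-0.001, 0.981, 0.195, -0.001]
contact_force: [-0.1, 0.3, -3.4]
finger_gap: 0.0569
finger_force: 55.7
```

```bash
python3 weigh.py
```

```text
t 15.1833 [ 0.5865 -0.2808  0.1324] gap 0.05670146954297505 ff 55.67259575240314
F [ 0.   -0.07 -3.33] sd [0.5  0.44 0.5 ] kg 0.33921434907606773 jt [-52.52963334 -22.3880358 ]
```

Request:
step_arm:
  motion:
    - {"x": 0, "y": 0, "z": 0.02, "ax": 0, "ay": 0, "az": 0, "gripper": 0.5}
    - {"x": 0, "y": 0, "z": 0.02, "ax": 0, "ay": 0, "az": 0, "gripper": 0.5}
    - {"x": 0, "y": 0, "z": 0.015, "ax": 0, "ay": 0, "az": 0, "gripper": 0.5}
    - {"x": 0, "y": 0, "z": 0.008, "ax": 0, "ay": 0, "az": 0, "gripper": 0.5}
    - {"x": 0, "y": 0, "z": 0.005, "ax": 0, "ay": 0, "az": 0, "gripper": 0.5}
    - {"x": 0, "y": 0, "z": 0.001, "ax": 0, "ay": 0, "az": 0, "gripper": 0.5}
    - {"x": 0, "y": 0, "z": 0, "ax": 0, "ay": 0, "az": 0, "gripper": 0.5}
    - {"x": 0, "y": 0, "z": 0, "ax": 0, "ay": 0, "az": 0, "gripper": 0.5}

```text
time_s: 15.85
tcp_pos: [0.5862, -0.2806, 0.0656]
ee_rot: [0.0, 0.981, 0.195, -0.0]
contact_force: [-3.5, 1.4, 5.5]
finger_gap: 0.0568
finger_force: 56.3
```

Request:
step_arm:
  motion:
    - {"x": 0, "y": 0, "z": 0, "ax": 0, "ay": 0, "az": 0, "gripper": 0.6}
    - {"x": 0, "y": 0, "z": 0, "ax": 0, "ay": 0, "az": 0, "gripper": 0.75}
    - {"x": 0, "y": 0, "z": 0, "ax": 0, "ay": 0, "az": 0, "gripper": 0.9}
    - {"x": 0, "y": 0, "z": 0, "ax": 0, "ay": 0, "az": 0, "gripper": 1}
    - {"x": 0, "y": 0, "z": 0, "ax": 0, "ay": 0, "az": 0, "gripper": 1}
    - {"x": 0, "y": 0, "z": -0.03, "ax": 0, "ay": 0, "az": 0, "gripper": 1}
    - {"x": 0, "y": 0, "z": -0.04, "ax": 0, "ay": 0, "az": 0, "gripper": 1}
    - {"x": 0, "y": 0, "z": -0.03, "ax": 0, "ay": 0, "az": 0, "gripper": 1}
    - {"x": 0, "y": 0, "z": 0, "ax": 0, "ay": 0, "az": 0, "gripper": 1}

```text
time_s: 16.6
tcp_pos: [0.59, -0.2825, 0.1709]
ee_rot: [0.004, 0.981, 0.195, 0.006]
contact_force: [0.7, -0.7, 0.2]
finger_gap: 0.0856
finger_force: 0.0
```

Request:
step_arm:
  motion:
    - {"x": -0.0005, "y": -0.035, "z": 0, "ax": 0, "ay": 0, "az": 0, "gripper": 1}
    - {"x": -0.0005, "y": -0.035, "z": 0, "ax": 0, "ay": 0, "az": 0, "gripper": 1}
    - {"x": -0.0005, "y": -0.035, "z": 0, "ax": 0, "ay": 0, "az": 0, "gripper": 1}
    - {"x": -0.0005, "y": -0.035, "z": 0, "ax": 0, "ay": 0, "az": 0, "gripper": 1}
    - {"x": -0.0005, "y": -0.035, "z": 0, "ax": 0, "ay": 0, "az": 0, "gripper": 1}
    - {"x": -0.0005, "y": -0.035, "z": 0, "ax": 0, "ay": 0, "az": 0, "gripper": 1}
    - {"x": -0.0005, "y": -0.035, "z": 0, "ax": 0, "ay": 0, "az": 0, "gripper": 1}
    - {"x": -0.0005, "y": -0.035, "z": 0, "ax": 0, "ay": 0, "az": 0, "gripper": 1}
    - {"x": 0, "y": 0, "z": 0, "ax": 0, "ay": 0, "az": 0, "gripper": 1}
    - {"x": 0, "y": 0, "z": 0, "ax": 0, "ay": 0, "az": 0, "gripper": 1}
    - {"x": 0, "y": 0, "z": 0, "ax": 0, "ay": 0, "az": 0, "gripper": 1}

```text
time_s: 17.52
tcp_pos: [0.4765, -0.0238, 0.1634]
ee_rot: [0.0, 0.981, 0.195, 0.0]
contact_force: [-0.4, -1.1, 0.2]
finger_gap: 0.0852
finger_force: 0.0
```

Run:
```python
from h import *
s=bot.observe(); im=viewer.snapshot("wrist"); cv2.imwrite("pics/w6.png",im[:,:,::-1]); print(s["tcp_pos"],s["time_s"])
```

```text
[ 0.47645051 -0.02375062  0.16340557] 17.5167
```

View pics/w6.png

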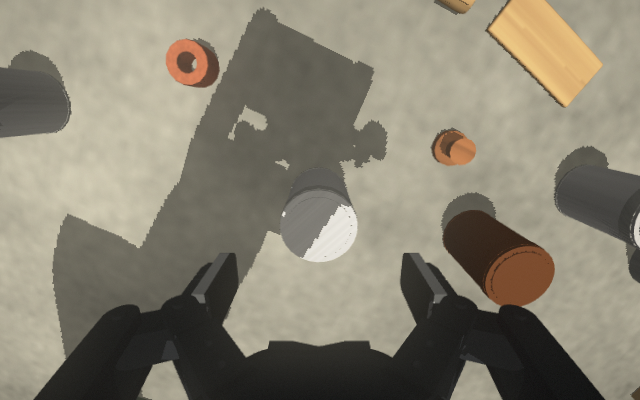

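The middle tin's lid is at (319,226), centred, and the left and right tins both stand upright at the image edges. Grasp it and lift it to about 15 cm.

Request:
step_arm:
  motion:
    - {"x": -0.001, "y": 0, "z": 0.03, "ax": 0, "ay": 0, "az": 0, "gripper": 1}
    - {"x": 0, "y": 0, "z": 0.035, "ax": 0, "ay": 0, "az": 0, "gripper": 1}
    - {"x": 0, "y": 0, "z": 0.037, "ax": 0, "ay": 0, "az": 0, "gripper": 1}
    - {"x": 0, "y": 0, "z": 0.0, "ax": 0, "ay": 0, "az": 0, "gripper": 1}
    - {"x": 0, "y": 0, "z": 0, "ax": 0, "ay": 0, "az": 0, "gripper": 1}
    - {"x": 0, "y": 0, "z": 0, "ax": 0, "ay": 0, "az": 0, "gripper": 0.5}
    - {"x": 0, "y": 0, "z": 0, "ax": 0, "ay": 0, "az": 0, "gripper": 0.5}
    - {"x": 0, "y": 0, "z": 0, "ax": 0, "ay": 0, "az": 0, "gripper": 0.5}
    - {"x": 0, "y": 0, "z": 0, "ax": 0, "ay": 0, "az": 0, "gripper": 0.5}
    - {"x": 0, "y": 0, "z": 0, "ax": 0, "ay": 0, "az": 0, "gripper": 0.5}
    - {"x": 0, "y": 0, "z": 0, "ax": 0, "ay": 0, "az": 0, "gripper": 0.5}
  force: 60

```text
time_s: 18.48
tcp_pos: [0.4766, -0.024, 0.0637]
ee_rot: [0.001, 0.981, 0.195, 0.002]
contact_force: [-0.8, -0.1, 5.8]
finger_gap: 0.0565
finger_force: 62.5
```

Request:
step_arm:
  motion:
    - {"x": 0, "y": 0, "z": -0.015, "ax": 0, "ay": 0, "az": 0, "gripper": 0.5}
    - {"x": 0, "y": 0, "z": -0.02, "ax": 0, "ay": 0, "az": 0, "gripper": 0.5}
    - {"x": 0, "y": 0, "z": -0.025, "ax": 0, "ay": 0, "az": 0, "gripper": 0.5}
    - {"x": 0, "y": 0, "z": -0.025, "ax": 0, "ay": 0, "az": 0, "gripper": 0.5}
    - {"x": 0, "y": 0, "z": -0.025, "ax": 0, "ay": 0, "az": 0, "gripper": 0.5}
    - {"x": 0, "y": 0, "z": -0.02, "ax": 0, "ay": 0, "az": 0, "gripper": 0.5}
    - {"x": 0, "y": 0, "z": -0.015, "ax": 0, "ay": 0, "az": 0, "gripper": 0.5}
    - {"x": 0, "y": 0, "z": -0.005, "ax": 0, "ay": 0, "az": 0, "gripper": 0.5}
    - {"x": 0, "y": 0, "z": 0, "ax": 0, "ay": 0, "az": 0, "gripper": 0.5}
    - {"x": 0, "y": 0, "z": 0, "ax": 0, "ay": 0, "az": 0, "gripper": 0.5}
    - {"x": 0, "y": 0, "z": 0, "ax": 0, "ay": 0, "az": 0, "gripper": 0.5}
    - {"x": 0, "y": 0, "z": 0, "ax": 0, "ay": 0, "az": 0, "gripper": 0.5}

```text
time_s: 19.48
tcp_pos: [0.4741, -0.0238, 0.21]
ee_rot: [-0.0, 0.981, 0.195, -0.001]
contact_force: [-0.6, -0.1, -6.0]
finger_gap: 0.0565
finger_force: 65.9
```

```bash
python3 weigh.py; python3 -c "
from h import *
cv2.imwrite('pics/s9.png',viewer.snapshot('side')[:,:,::-1])"
```

```text
t 20.0333 [ 0.4749 -0.0239  0.2113] gap 0.05692372628129771 ff 65.89703407371417
F [ 0.   -0.11 -6.32] sd [0.52 0.46 0.59] kg 0.6441736636691642 jt [-35.98254085 -23.71466875]
```

View pics/s9.png

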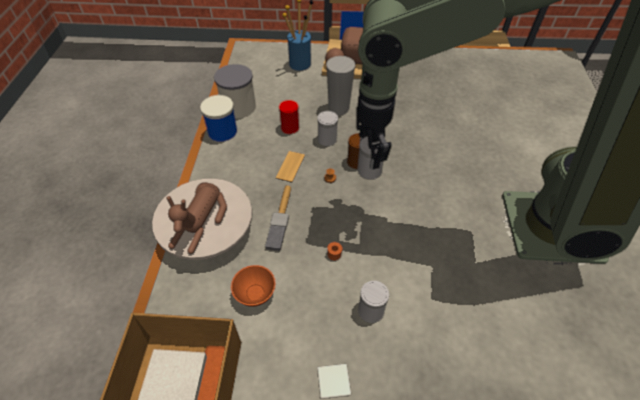

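The middle tin is held up at about (370,160), and the left tin (374,300) and right tin (327,128) are standing. The underside is about 147 mm above the bench.

```bash
python3 -c "
from cell import bot
print(bot.sign_off())"
```

```text
the job is handed in; nothing more can be done
None
```

I lifted all three tins in order and handed the job in with the middle one, the heaviest at about 0.65 kg, held upright about 15 cm up; the left (about 0.22 kg) and right (about 0.34 kg) tins stand on the bench, and sign-off gave no verdict.

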